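Pack out a row of blanks in a planing jig

ROBOT

A 6-joint arm with a two-finger parallel gripper is mounted at the origin on the work surface. World frame = base frame: x ahead of the robot, y to its left, z up, the work surface at z = 0. Lengths are in m, angles in degrees, forces in N, time in s.
With the tool pointing down it reaches from about 0.375 to 0.9 m from the base axis. Payload 3.1 kg.
Tool frame: the origin (TCP) lies on the centre line of the jaws, within the pads' length; the fingertips stand 17 mm ahead of it and the grasp point (between the pads) lies 2 mm behind it; y points along the fingers, x is the direction in which the jaws open and shut, and the axes are right-handed (so a half turn about y gives the same grasp; the last joint's range is limited). The gripper opens to 87 mm and grips with 3 to 60 N. Pads are 19 mm wide; open, the fingers measure 117 mm over their backs; the gripper's body (75 mm by 190 mm) begins 51 mm behind the grasp point.
Start: joints at [-10.227, 30.224, 82.088, -0, 67.689, -10.227], TCP at [0.625, 0, 0.24] pointing down, gripper open.
Joint ranges: [-176.69, 176.69], [-43.24, 126.21], [12.49, 139.97], [-82, 262], [0, 151.66], [-163.58, 163.58]. Speed limits (degrees/s): [159.86, 159.86, 180, 180, 180, 180].

INTERFACE

Orientations are given as a 3x3 rotation matrix whose columns are the frame's x, y, z axes.
In Python, from rig import read_state, capture, camera_info, hand_in, trace, tip_of gives the robot as it stands.
- The arm moves only by the tool jog_arm, never from a script. Its argument "steps" is a list of rows, each an object with "fingers": the opening in per cent of the stroke, from 0 (shut) to 100 (fully open); "delta_pos": the shift along the world's x, y, z in mm, a list of three; "turn": the turn about the world's z in degrees. A call has 1 to 20 rows; each row is the pose to reach, as a shift and turn from the pose commanded when the call began; what a row does not reach only later rows make up. A row lasts 1/12 s, in which the tool goes at most 41.7 mm and 7.16 degrees, less where a joint would pass 70% of its speed; a pose out of reach is approached as far as the arm can. A call with a gripper value outside its range is refused whole. The fingers move at their own pace and stop on an object; the grip force is fixed at half the most. Time passes only in rows, so rows that repeat a pose let the fingers close. It gives the time, the measured TCP pose, the force and the opening at its end, in the units of the state.
- read_state(): the state, without advancing time (a new reading comes with each control period).
- capture(name): name is "scene" or "side" or "wrist"; returns the picture (420x560x3 uint8, red, green, blue); there is no depth.
- camera_info(name): a dict with "fov_y" (degrees; the focal length in pixels is half the picture's height over the tangent of half this angle, whatever the lens; pixels are square), "cx", "cy" (the principal point, pixels), "view" (4x4, takes a point from world to camera coordinates); the wrist camera has in their place "tool_from_camera" (4x4, takes a point from camera to tool coordinates, whose origin is the TCP and whose axes are the tool frame's). Camera axes: x right, y down, z forward; pixel columns grow to the right and rows downward; lengths in m; the calibration is good to about 2 mm. A picture is of the moment at which its call begins: read the wrist's pose just before it. camera_info takes no time and is no camera call.
- hand_in(): hands the job in, once; it reports no verdict.
Trained networks look in the newest picture that a camera, given by its name, has taken for a name from the list of things; names that differ only in an ending like _2 or _b are one class to them, and where a whole thing is asked for, a point or a joint stands for the part that bears it (a point fixed in the world has none). Each returns a list of dicts, best first, with "confidence" (0 to 1); they miss things now and then, are a little off and sometimes report something else, mostly with a low value. They report only what shows in the picture. A call takes as long as a camera call. They do not tell look-alikes from the thing itself.
- trace(target, camera): "mask" (420x560 bool, what is visible of it).
- tip_of(target, camera): "position" ([x, y, z] in m, in world coordinates, good to about 4 mm: a listed point, or the origin of a listed thing).
The state is a dict: "time_s": time; "joint_positions": joint angles; "qvel": joint speeds; "tau": joint torques, N m; "position": TCP position; "tcp_rot": TCP orientation; "force": force on the tool from outside, world axes, zero at the start; "moment": the same for the moment, N m; "opening": opening from 0.0 (shut) to 1.0 (fully open).
Only numpy, scipy, OpenCV 4.12 (cv2) and the standard library are available. Lean on these libraries where they do the work, as an engineer would, in place of code of your own. Each camera call takes 0.05 s, during which the arm holds its last target.

TASK

Get the jig ready for planing: first push the three pine blanks lying in it into a tidy row, ends home against the fence and sides together against the long stop. Then find by feel which of the three upright hardwood packers fills the gap left at the short stop, and stand that one upright in the gap, between the last blank and the short stop and fully down on the bench, with the row still tidy. Leave the two spare blanks, the plane, the glue bottle and the screwdriver where they are.

Things in the scene. Friction and masses are not known exactly. Their poses are not given: they have to be found in the camera images.
- jig: fixed three-sided plywood jig on the bench, 24 mm high, no floor, open towards the robot. Origin at bench level in the middle of its bay; x points away from the robot to the fence (inner face at x = 60 mm), y to the left along the fence, z up. In the bay from left to right: an odd blank, blank_a, blank_b, loosely spaced and sticking out towards the robot; home, their centres are at x = 0.
- long_stop (a point): middle of the inner face of the jig's left, long stop: at y = 85.25 mm of the jig, half-way up; it runs from x = -60 to 60 mm and is 25 mm thick.
- short_stop (a point): middle of the inner face of the jig's right, short stop: at y = -85.25 mm of the jig, half-way up; it runs only from x = 12 to 60 mm and is 25 mm thick. With the blanks together against the long stop, the gap between blank_b and this face is 2.5 mm wider than exactly one of the packers.
- blank_a_c (a point): pine blank lying flat, 120 mm long (own x), 40 mm wide (own y), 28 mm high; the point is its centre, half-way up, 14 mm above its underside. The middle blank in the jig.
- blank_b_c (a point): pine blank lying flat, 120 mm long (own x), 40 mm wide (own y), 28 mm high; the point is its centre, half-way up, 14 mm above its underside. The blank in the jig nearest the short stop.
- odd_1_c (a point): pine blank lying flat, 120 mm long (own x), 40, 46 or 52 mm wide (own y), 28 mm high; the point is its centre, half-way up, 14 mm above its underside. One of three odd-width blanks, one of each width; which is which is not told. One, chance which, lies in the jig beside the long stop (y under 0.1 m in the jig's frame); the other two are spares on the bench to the left and stay there.
- odd_2_c (a point): pine blank lying flat, 120 mm long (own x), 40, 46 or 52 mm wide (own y), 28 mm high; the point is its centre, half-way up, 14 mm above its underside. One of three odd-width blanks, one of each width; which is which is not told. One, chance which, lies in the jig beside the long stop (y under 0.1 m in the jig's frame); the other two are spares on the bench to the left and stay there.
- odd_3_c (a point): pine blank lying flat, 120 mm long (own x), 40, 46 or 52 mm wide (own y), 28 mm high; the point is its centre, half-way up, 14 mm above its underside. One of three odd-width blanks, one of each width; which is which is not told. One, chance which, lies in the jig beside the long stop (y under 0.1 m in the jig's frame); the other two are spares on the bench to the left and stay there.
- packer_1_c (a point): dark hardwood packer standing upright, 65 mm tall, 44 mm long (own x) and 36, 42 or 48 mm thick (own y; lowest 6 mm set in by 2 mm all round). One of each thickness; which is which is not told: feel it between the fingers or try it in the gap. The point is its centre, 32.5 mm above its underside.
- packer_2_c (a point): dark hardwood packer standing upright, 65 mm tall, 44 mm long (own x) and 36, 42 or 48 mm thick (own y; lowest 6 mm set in by 2 mm all round). One of each thickness; which is which is not told: feel it between the fingers or try it in the gap. The point is its centre, 32.5 mm above its underside.
- packer_3_c (a point): dark hardwood packer standing upright, 65 mm tall, 44 mm long (own x) and 36, 42 or 48 mm thick (own y; lowest 6 mm set in by 2 mm all round). One of each thickness; which is which is not told: feel it between the fingers or try it in the gap. The point is its centre, 32.5 mm above its underside.
- plane_c (a point): bystander: hand plane, 240 mm long (own x), 62 mm wide, 110 mm tall, beyond the fence; the point is 4 mm above the bench under its middle.
- glue_c (a point): bystander: white glue bottle, 60 mm across, 115 mm tall; the point is its centre, 57.5 mm up.
- driver_grip (a point): bystander: screwdriver lying on the bench; the point is the middle of its handle.
Mind the look-alikes: they are no part of the job. What is shaped like the part that bears blank_a_c but orange or pink is not meant.

How it is judged (in metres and radians):
On the way, in this order (a step that is already met when the one before it is completed fails the run):
1. the three blanks are in a tidy row, home against the fence and together against the long stop (((x of each of odd_1_c, blank_a_c, blank_b_c in the frame of jig above -0.004 m and angle between the x axis of each of odd_1_c, blank_a_c, blank_b_c and the x axis of jig, either way round below 0.06 rad and y of odd_1_c in the frame of jig between 0.05825 and 0.06525 m and y of blank_a_c in the frame of jig above 0.01525 m and y of blank_b_c in the frame of jig above -0.02475 m and height (world z) of each of odd_1_c, blank_a_c, blank_b_c below 0.018 m) or (x of each of odd_2_c, blank_a_c, blank_b_c in the frame of jig above -0.004 m and angle between the x axis of each of odd_2_c, blank_a_c, blank_b_c and the x axis of jig, either way round below 0.06 rad and y of odd_2_c in the frame of jig between 0.06125 and 0.06825 m and y of blank_a_c in the frame of jig above 0.02125 m and y of blank_b_c in the frame of jig above -0.01875 m and height (world z) of each of odd_2_c, blank_a_c, blank_b_c below 0.018 m) or (x of each of odd_3_c, blank_a_c, blank_b_c in the frame of jig above -0.004 m and angle between the x axis of each of odd_3_c, blank_a_c, blank_b_c and the x axis of jig, either way round below 0.06 rad and y of odd_3_c in the frame of jig between 0.05525 and 0.06225 m and y of blank_a_c in the frame of jig above 0.00925 m and y of blank_b_c in the frame of jig above -0.03075 m and height (world z) of each of odd_3_c, blank_a_c, blank_b_c below 0.018 m))), for 0.2 s.
2. the packer that fills the gap stands in it, fully down (((x of each of odd_1_c, blank_a_c, blank_b_c in the frame of jig above -0.004 m and angle between the x axis of each of odd_1_c, blank_a_c, blank_b_c and the x axis of jig, either way round below 0.06 rad and y of odd_1_c in the frame of jig between 0.05825 and 0.06525 m and y of blank_a_c in the frame of jig above 0.01525 m and y of blank_b_c in the frame of jig above -0.02475 m and height (world z) of each of odd_1_c, blank_a_c, blank_b_c below 0.018 m and x of packer_1_c in the frame of jig between 0.01 and 0.042 m and y of packer_1_c in the frame of jig between -0.06725 and -0.05925 m and height (world z) of packer_1_c below 0.0355 m and angle between packer_1_c's own z axis and vertical below 0.08 rad and angle between the x axis of packer_1_c and the x axis of jig, either way round below 0.09 rad) or (x of each of odd_2_c, blank_a_c, blank_b_c in the frame of jig above -0.004 m and angle between the x axis of each of odd_2_c, blank_a_c, blank_b_c and the x axis of jig, either way round below 0.06 rad and y of odd_2_c in the frame of jig between 0.06125 and 0.06825 m and y of blank_a_c in the frame of jig above 0.02125 m and y of blank_b_c in the frame of jig above -0.01875 m and height (world z) of each of odd_2_c, blank_a_c, blank_b_c below 0.018 m and x of packer_2_c in the frame of jig between 0.01 and 0.042 m and y of packer_2_c in the frame of jig between -0.06425 and -0.05625 m and height (world z) of packer_2_c below 0.0355 m and angle between packer_2_c's own z axis and vertical below 0.08 rad and angle between the x axis of packer_2_c and the x axis of jig, either way round below 0.09 rad) or (x of each of odd_3_c, blank_a_c, blank_b_c in the frame of jig above -0.004 m and angle between the x axis of each of odd_3_c, blank_a_c, blank_b_c and the x axis of jig, either way round below 0.06 rad and y of odd_3_c in the frame of jig between 0.05525 and 0.06225 m and y of blank_a_c in the frame of jig above 0.00925 m and y of blank_b_c in the frame of jig above -0.03075 m and height (world z) of each of odd_3_c, blank_a_c, blank_b_c below 0.018 m and x of packer_3_c in the frame of jig between 0.01 and 0.042 m and y of packer_3_c in the frame of jig between -0.07025 and -0.06225 m and height (world z) of packer_3_c below 0.0355 m and angle between packer_3_c's own z axis and vertical below 0.08 rad and angle between the x axis of packer_3_c and the x axis of jig, either way round below 0.09 rad))), for 0.2 s.
At the end, for the whole second after the job is handed in: Blanks flat in the jig, ends within 4 mm of the fence, square within 0.06 rad, together against the long stop within 4 mm; the packer that fills the gap upright between last blank and short stop, within 3 mm of fully down, its centre at x 10 to 42 mm of the jig, square within 0.09 rad (((x of each of odd_1_c, blank_a_c, blank_b_c in the frame of jig above -0.004 m and angle between the x axis of each of odd_1_c, blank_a_c, blank_b_c and the x axis of jig, either way round below 0.06 rad and y of odd_1_c in the frame of jig between 0.05825 and 0.06525 m and y of blank_a_c in the frame of jig above 0.01525 m and y of blank_b_c in the frame of jig above -0.02475 m and height (world z) of each of odd_1_c, blank_a_c, blank_b_c below 0.018 m and x of packer_1_c in the frame of jig between 0.01 and 0.042 m and y of packer_1_c in the frame of jig between -0.06725 and -0.05925 m and height (world z) of packer_1_c below 0.0355 m and angle between packer_1_c's own z axis and vertical below 0.08 rad and angle between the x axis of packer_1_c and the x axis of jig, either way round below 0.09 rad) or (x of each of odd_2_c, blank_a_c, blank_b_c in the frame of jig above -0.004 m and angle between the x axis of each of odd_2_c, blank_a_c, blank_b_c and the x axis of jig, either way round below 0.06 rad and y of odd_2_c in the frame of jig between 0.06125 and 0.06825 m and y of blank_a_c in the frame of jig above 0.02125 m and y of blank_b_c in the frame of jig above -0.01875 m and height (world z) of each of odd_2_c, blank_a_c, blank_b_c below 0.018 m and x of packer_2_c in the frame of jig between 0.01 and 0.042 m and y of packer_2_c in the frame of jig between -0.06425 and -0.05625 m and height (world z) of packer_2_c below 0.0355 m and angle between packer_2_c's own z axis and vertical below 0.08 rad and angle between the x axis of packer_2_c and the x axis of jig, either way round below 0.09 rad) or (x of each of odd_3_c, blank_a_c, blank_b_c in the frame of jig above -0.004 m and angle between the x axis of each of odd_3_c, blank_a_c, blank_b_c and the x axis of jig, either way round below 0.06 rad and y of odd_3_c in the frame of jig between 0.05525 and 0.06225 m and y of blank_a_c in the frame of jig above 0.00925 m and y of blank_b_c in the frame of jig above -0.03075 m and height (world z) of each of odd_3_c, blank_a_c, blank_b_c below 0.018 m and x of packer_3_c in the frame of jig between 0.01 and 0.042 m and y of packer_3_c in the frame of jig between -0.07025 and -0.06225 m and height (world z) of packer_3_c below 0.0355 m and angle between packer_3_c's own z axis and vertical below 0.08 rad and angle between the x axis of packer_3_c and the x axis of jig, either way round below 0.09 rad))); the robot touches nothing.
It fails at once if a spare blank was moved more than 20 mm ((y of odd_1_c in the frame of jig above 0.15 m and distance of odd_1_c from where it was at the start of the episode above 0.02 m) or (y of odd_2_c in the frame of jig above 0.15 m and distance of odd_2_c from where it was at the start of the episode above 0.02 m) or (y of odd_3_c in the frame of jig above 0.15 m and distance of odd_3_c from where it was at the start of the episode above 0.02 m)).
It fails at once if the plane, glue bottle or screwdriver was moved more than 20 mm (distance of any of plane_c, glue_c, driver_grip from where it was at the start of the episode above 0.02 m).
It also fails if it takes over 72 s, if anything falls off the work surface, if the arm or the gripper's body presses on something with over 40 N, if the wrist force passes 120 N, or if a joint passes its speed limit or range.

## Working session

There is one attempt and no reset: what is moved stays moved. The work goes in short steps, Python scripts to look and compute and a tool call to move; the robot and the scene stay as the last step left them, time stands still between calls to the robot, and variables do not carry over. Pictures are saved under pics/ and viewed, and the job is handed in when it is done.

Besides the shell and the picture viewer there is one more tool, called after "Request:" as name(argument=value, ...) on one line, values as JSON. jog_arm: Moves the arm, as the interface text tells. Its arguments: {"type":"object","properties":{"steps":{"type":"array","items":{"type":"object","properties":{"fingers":{"type":"number"},"delta_pos":{"type":"array","items":{"type":"number"}},"turn":{"type":"number"}}}}},"required":["steps"]}

```bash
mkdir -p pics; ls
python3 - <<'E'
from rig import *
import cv2
s=read_state();print(s)
for c in ['scene','side']:
    im=capture(c);cv2.imwrite(f'pics/{c}0.png',im[:,:,::-1]);print(c,camera_info(c))
print(camera_info('wrist'))
E
```

```text
pics
{'time_s': 0.0, 'joint_positions': array([-1.02279194e+01,  3.02778197e+01,  8.21580990e+01, -7.18434211e-04,
        6.76880119e+01, -1.02290185e+01]), 'qvel': array([ 0.02517819, -0.10020971,  0.03521869, -0.06667183,  0.12137379,
        0.01556359]), 'tau': array([-5.45745443e-04, -4.40045428e+01, -1.76593530e+01,  6.32597599e-02,
        5.83207863e-02, -1.53719384e-04]), 'position': array([6.24293115e-01, 1.46814799e-04, 2.38574374e-01]), 'tcp_rot': array([[ 9.99997730e-01, -2.13068469e-03, -2.35595431e-05],
       [ 2.43536072e-05,  3.72655081e-04,  9.99999930e-01],
       [-2.13067576e-03, -9.99997661e-01,  3.72706125e-04]]), 'force': array([-0.33247083,  0.44303777, -0.77235342]), 'moment': array([-0.02261143, -0.02115365,  0.01390354]), 'opening': 0.9968588546693014}
scene {'fov_y': 46.755561327712456, 'cx': 271.3640804307897, 'cy': 205.6131459928515, 'view': array([[ 0.37146241,  0.92839713,  0.00971823, -0.20787149],
       [ 0.78737285, -0.30945577, -0.53318019, -0.42442238],
       [-0.4919956 ,  0.20570827, -0.84594588,  1.71835092],
       [ 0.        ,  0.        ,  0.        ,  1.        ]])}
side {'fov_y': 55.07814496160637, 'cx': 279.9169706214569, 'cy': 207.87261916073703, 'view': array([[-0.98619653, -0.16540404,  0.00761015,  0.55224575],
       [-0.09936792,  0.55445025, -0.82626324,  0.0922232 ],
       [ 0.13244783, -0.81561414, -0.56323277,  0.91812797],
       [ 0.        ,  0.        ,  0.        ,  1.        ]])}
{'fov_y': 68.91047649601217, 'cx': 284.46798547847015, 'cy': 215.35232430092518, 'tool_from_camera': array([[ 9.99999819e-01,  9.94386728e-05,  5.93588258e-04,
        -1.12932660e-03],
       [-5.37619266e-04, -2.95771411e-01,  9.55258595e-01,
        -1.45286179e-01],
       [ 2.70556083e-04, -9.55258741e-01, -2.95771304e-01,
         8.24314270e-02],
       [ 0.00000000e+00,  0.00000000e+00,  0.00000000e+00,
         1.00000000e+00]])}
```

View pics/scene0.png

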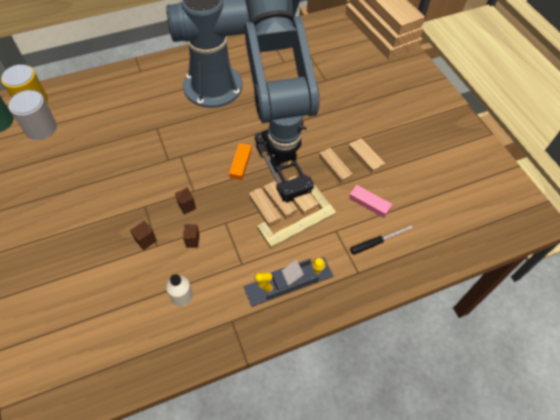

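View pics/side0.png

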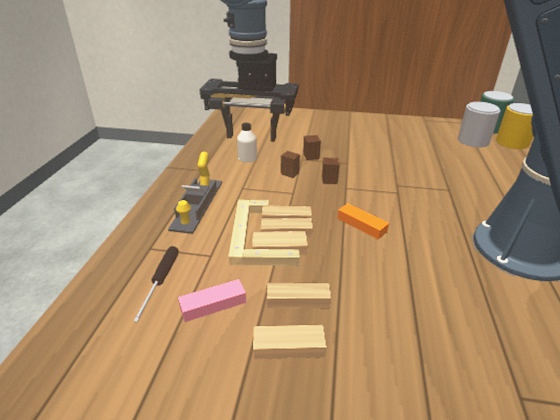

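Run:
```python
from rig import *
import numpy as np
np.set_printoptions(precision=4,suppress=True)
for c in ['scene','side']:
    for t in ['jig','long_stop','short_stop','blank_a_c','odd_1_c','packer_1_c','plane_c','glue_c','driver_grip']:
        for r in tip_of(t,c): print(c,t,round(r['confidence'],2),r['position'])
```

```text
scene jig 0.74 [0.5746, 0.0431, 0.0005]
scene long_stop 0.89 [0.5572, 0.1313, 0.014]
scene short_stop 0.69 [0.6223, -0.036, 0.0073]
scene short_stop 0.25 [0.5744, -0.2484, 0.0298]
scene blank_a_c 0.73 [0.6432, 0.2854, 0.0109]
scene blank_a_c 0.64 [0.5394, 0.0325, 0.0077]
scene blank_a_c 0.57 [0.3651, -0.0273, 0.0174]
scene odd_1_c 0.76 [0.4832, 0.3528, 0.0164]
scene packer_1_c 0.78 [0.4513, -0.2269, 0.0295]
scene plane_c 0.79 [0.786, -0.0407, 0.0025]
scene glue_c 0.91 [0.7212, -0.3251, 0.0563]
scene driver_grip 0.62 [0.7711, 0.2205, 0.0146]
side jig 0.61 [0.4849, 0.2449, 0.0126]
side jig 0.5 [0.5446, 0.0943, 0.0151]
side blank_a_c 0.95 [0.5409, 0.0342, 0.013]
side blank_a_c 0.74 [0.6433, 0.2809, 0.0137]
side blank_a_c 0.64 [0.3612, -0.0242, 0.0133]
side odd_1_c 0.6 [0.4826, 0.3489, 0.0154]
side packer_1_c 0.81 [0.4555, -0.2268, 0.0325]
side packer_1_c 0.39 [0.484, 0.3516, 0.0137]
side glue_c 0.8 [0.7162, -0.3184, 0.0604]
side glue_c 0.69 [0.5144, -0.374, 0.0319]
```

Run:
```python
from rig import *
import cv2
im=capture('wrist');cv2.imwrite('pics/wrist0.png',im[:,:,::-1]);
im=cv2.imread('pics/side0.png')[120:380,120:420]
cv2.imwrite('pics/side0c.png',cv2.resize(im,None,fx=2.3,fy=2.3,interpolation=cv2.INTER_CUBIC))
im=cv2.imread('pics/scene0.png')[130:310,110:430]
cv2.imwrite('pics/scene0c.png',cv2.resize(im,None,fx=2.5,fy=2.5,interpolation=cv2.INTER_CUBIC))
```

```text
(no output)
```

View pics/wrist0.png

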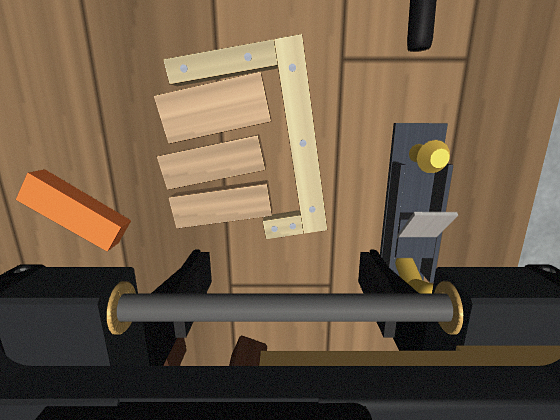

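View pics/side0c.png

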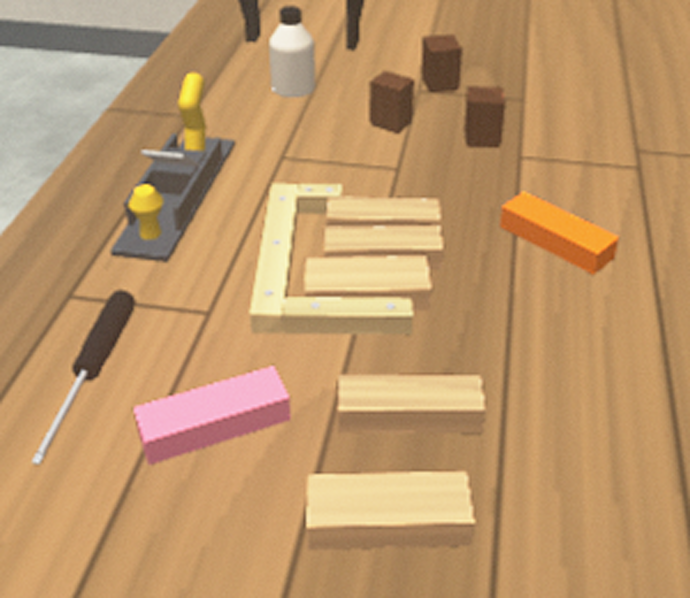

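View pics/scene0c.png

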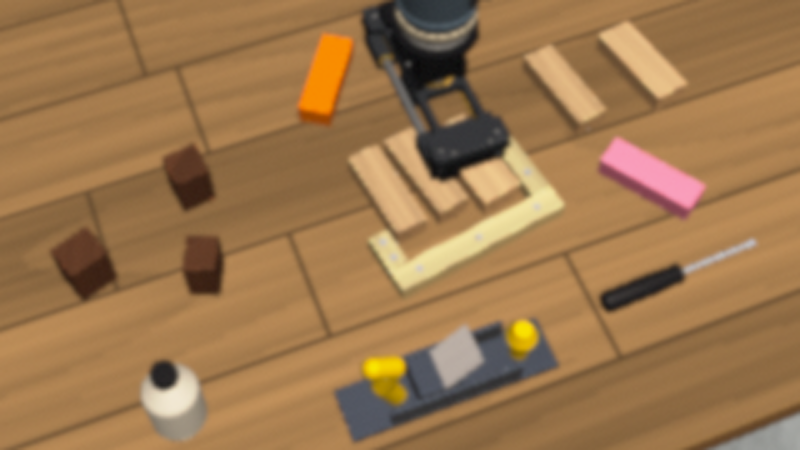

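```bash
cat > h.py <<'E'
import numpy as np, cv2
from rig import *
np.set_printoptions(precision=4,suppress=True)
def cam(name,st=None):
    i=camera_info(name); f=210/np.tan(np.radians(i['fov_y']/2)); 
    K=np.array([[f,0,i['cx']],[0,f,i['cy']],[0,0,1]])
    if name=='wrist':
        s=st or read_state(); T=np.eye(4);T[:3,:3]=s['tcp_rot'];T[:3,3]=s['position']
        V=np.linalg.inv(T@i['tool_from_camera'])
    else: V=i['view']
    return K,V
def back(K,V,uv,z):
    uv=np.atleast_2d(uv).astype(float); d=np.c_[uv,np.ones(len(uv))]@np.linalg.inv(K).T@V[:3,:3]
    c=-V[:3,:3].T@V[:3,3]; return c+d*((z-c[2])/d[:,2])[:,None]
def proj(K,V,p):
    p=np.atleast_2d(p)@V[:3,:3].T+V[:3,3]; p=p@K.T; return p[:,:2]/p[:,2:]
E
python3 - <<'E'
import cv2
im=cv2.imread('pics/wrist0.png')[25:245,145:340]
cv2.imwrite('pics/w0c.png',cv2.resize(im,None,fx=2.7,fy=2.7,interpolation=cv2.INTER_CUBIC))
E
```

```text
(no output)
```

View pics/w0c.png

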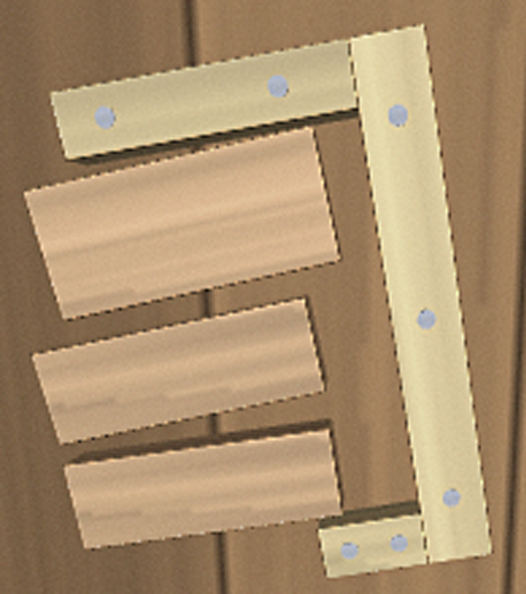

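Run:
```python
from h import *
K,V=cam('wrist')
def P(l,z): return back(K,V,np.array(l)/2.7+[145,25],z)[:,:2]*1000
J=P([(425,25),(491,553),(350,38),(428,563),(51,93),(66,159),(357,108),(421,514),(318,530),(328,578)],.024)
# jig coords; fence outer x? unknown ft
names='fo_l fo_r fi_l fi_r ls_fo ls_fi ls_in ss_in ss_fi ss_fo'.split()
for n,p in zip(names,J): print(n,p)
jc={ 'fi_l':(60,110.25),'fi_r':(60,-110.25),'ls_fo':(-60,110.25),'ls_fi':(-60,85.25),'ls_in':(60,85.25),'ss_in':(60,-85.25),'ss_fi':(12,-85.25),'ss_fo':(12,-110.25)}
A=np.array([jc[n] for n in names if n in jc]);B=np.array([p for n,p in zip(names,J) if n in jc])
za=A[:,0]+1j*A[:,1];zb=B[:,0]+1j*B[:,1]
a=((zb-zb.mean())*(za-za.mean()).conj()).sum();th=np.angle(a);print('scale',abs(a)/(abs(za-za.mean())**2).sum())
t=zb.mean()-np.exp(1j*th)*za.mean();print('yaw',np.degrees(th),'org',t); r=zb-(np.exp(1j*th)*za+t);print('res',r)
Rm=lambda z:(z-t)*np.exp(-1j*th)
for n,l in dict(odd=[(24,192),(312,127),(340,260),(66,319)],a=[(33,353),(305,298),(325,390),(61,443)],b=[(65,464),(330,429),(342,514),(85,548)]).items():
    p=P(l,.028);z=p[:,0]+1j*p[:,1]
    print(n,'world',z.mean(),'jig',Rm(z.mean()),'corners jig',Rm(z),'len',abs(z[1]-z[0]),abs(z[2]-z[3]),'wid',abs(z[3]-z[0]),abs(z[2]-z[1]),'relyaw',np.degrees(np.angle([z[1]-z[0],z[2]-z[3]])-th))
```

```text
fo_l [642.715  168.4893]
fo_r [677.1589 -48.217 ]
fi_l [613.6994 164.0151]
fi_r [648.0231 -53.1676]
ls_fo [495.4936 144.6763]
ls_fi [498.7456 120.6052]
ls_in [616.2496 139.3432]
ss_in [644.376  -29.2806]
ss_fi [597.1349 -36.9896]
ss_fo [601.329  -60.6642]
scale 0.9983314275571803
yaw 9.157893082715978 org (571.6108379337359+45.70243567310146j)
res [ 0.4003-0.0814j -0.3699+0.4253j  0.6648-0.3215j -0.062 +0.2888j
 -1.0284-0.0719j -0.0381-0.369j   0.109 -0.4386j  0.3242+0.5682j]
odd world (545.6310508885915+94.84754295309637j) jig (-17.826911933753372+52.653510000563685j) corners jig [-78.7362+75.6729j  40.2867+80.8061j  42.5787+29.6028j -75.4368+24.5323j] len 119.13353333515325 118.12431321484007 wid 51.24687693143583 51.25462303934818 relyaw [2.4695 2.4602]
a world (539.651099759486+35.74165334830665j) jig (-33.137678461945356-4.747242867314936j) corners jig [-93.1182+13.058j   25.5194+16.9625j  26.9613-22.252j  -91.9133-26.7575j] len 118.70187099320741 118.96000195261274 wid 39.83376954246083 39.240994338759705 relyaw [1.885  2.1706]
b world (547.1276568334067-16.57821546931157j) jig (-34.083426377569424-57.59015288987583j) corners jig [-92.7301-36.2486j  26.0973-39.4244j  24.6188-78.6702j -94.3198-76.0174j] len 118.86981850145783 118.96811875036717 wid 39.800517750225886 39.27361151312272 relyaw [-1.5309 -1.2777]
```

Request:
jog_arm(steps=[{"fingers":0,"delta_pos":[-10,-10,-10],"turn":-7},{"fingers":0,"delta_pos":[-20,-20,-20],"turn":-14},{"fingers":0,"delta_pos":[-40,-40,-50],"turn":-21},{"fingers":0,"delta_pos":[-60,-55,-80],"turn":-28},{"fingers":0,"delta_pos":[-70,-63,-120],"turn":-35},{"fingers":0,"delta_pos":[-70,-63,-150],"turn":-42},{"fingers":0,"delta_pos":[-70,-63,-175],"turn":-49},{"fingers":0,"delta_pos":[-70,-63,-175],"turn":-56},{"fingers":0,"delta_pos":[-70,-63,-175],"turn":-63},{"fingers":0,"delta_pos":[-70,-63,-175],"turn":-70},{"fingers":0,"delta_pos":[-70,-63,-175],"turn":-77},{"fingers":0,"delta_pos":[-70,-63,-175],"turn":-80.8},{"fingers":0,"delta_pos":[-70,-63,-175],"turn":-80.8}])

```text
time_s: 2.13
position: [0.5553, -0.0631, 0.0646]
tcp_rot: [[0.159, 0.0, 0.987], [-0.987, -0.0, 0.159], [0.0, -1.0, 0.0]]
force: [0.2, -0.3, 0.6]
opening: 0.091
```

Run:
```python
from h import *
s=read_state();print(s['tcp_rot'])
im=capture('wrist');cv2.imwrite('pics/w1.png',im[:,:,::-1])
im=capture('scene');cv2.imwrite('pics/scene1.png',cv2.resize(im[130:310,110:430,::-1],None,fx=2.5,fy=2.5,interpolation=cv2.INTER_CUBIC))
```

```text
[[ 0.1588  0.0004  0.9873]
 [-0.9873 -0.0001  0.1588]
 [ 0.0002 -1.      0.0004]]
```

View pics/w1.png

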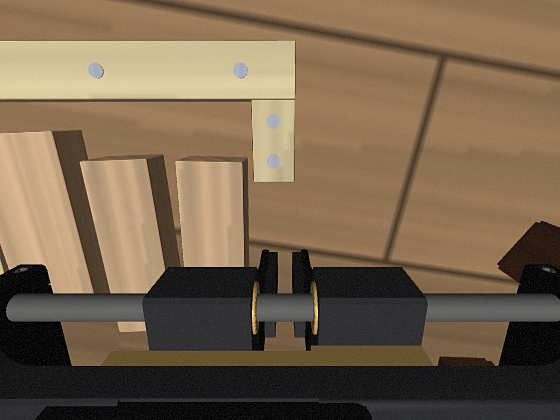

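View pics/scene1.png

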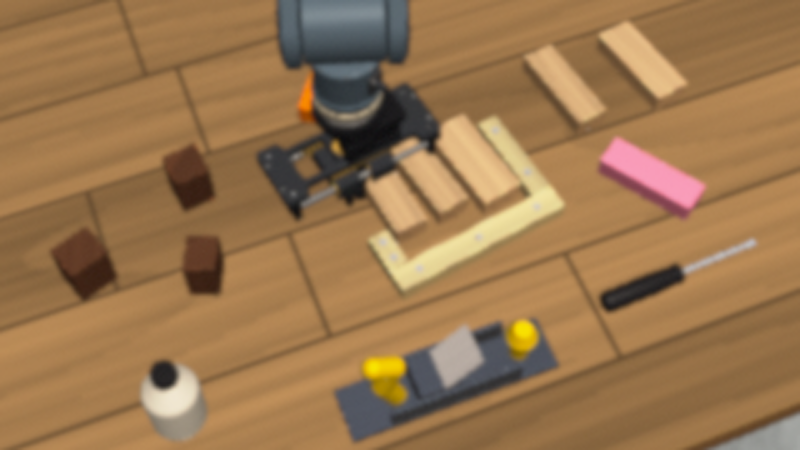

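Request:
jog_arm(steps=[{"fingers":0,"delta_pos":[0,0,-25],"turn":0},{"fingers":0,"delta_pos":[0,0,-43],"turn":0},{"fingers":0,"delta_pos":[-1,6,-43],"turn":0},{"fingers":0,"delta_pos":[-2,12,-43],"turn":0},{"fingers":0,"delta_pos":[-2.5,16,-43],"turn":0},{"fingers":0,"delta_pos":[-3.2,20,-43],"turn":0},{"fingers":0,"delta_pos":[-3.8,24,-43],"turn":0},{"fingers":0,"delta_pos":[-4.5,28,-43],"turn":0},{"fingers":0,"delta_pos":[-5,32,-43],"turn":0},{"fingers":0,"delta_pos":[-5.8,36,-43],"turn":0}])

```text
time_s: 3.07
position: [0.5498, -0.0269, 0.0222]
tcp_rot: [[0.16, 0.002, 0.987], [-0.987, -0.001, 0.16], [0.001, -1.0, 0.002]]
force: [-0.8, -1.3, 2.2]
opening: 0.005
```

Run:
```python
from h import *
s=read_state();print(s['position'],s['force'],s['opening'])
im=capture('wrist');cv2.imwrite('pics/w2.png',im[:,:,::-1])
```

```text
[ 0.5498 -0.0269  0.0222] [-0.7944 -1.2562  2.1723] 0.005308861225266683
```

View pics/w2.png

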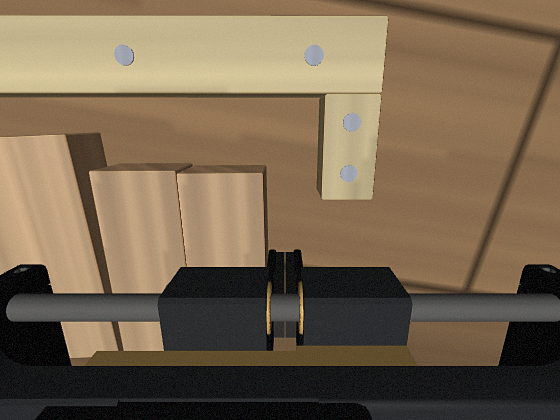

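Request:
jog_arm(steps=[{"fingers":0,"delta_pos":[-0.6,4,0],"turn":0},{"fingers":0,"delta_pos":[-1.3,8,0],"turn":0},{"fingers":0,"delta_pos":[-1.9,12,0],"turn":0},{"fingers":0,"delta_pos":[-2.2,14,0],"turn":0}])

```text
time_s: 3.45
position: [0.5475, -0.0153, 0.0219]
tcp_rot: [[0.164, 0.001, 0.986], [-0.986, -0.005, 0.164], [0.005, -1.0, 0.0]]
force: [-2.8, -19.7, 2.7]
opening: 0.009
```

Request:
jog_arm(steps=[{"fingers":0,"delta_pos":[-0.3,1.5,0],"turn":0}])

```text
time_s: 3.53
position: [0.5475, -0.0152, 0.0219]
tcp_rot: [[0.165, 0.002, 0.986], [-0.986, -0.006, 0.165], [0.006, -1.0, 0.001]]
force: [-3.2, -23.1, 1.3]
opening: 0.005
```

Request:
jog_arm(steps=[{"fingers":0,"delta_pos":[-0.2,1.5,0],"turn":0}])

```text
time_s: 3.62
position: [0.5475, -0.0151, 0.022]
tcp_rot: [[0.165, 0.002, 0.986], [-0.986, -0.008, 0.165], [0.008, -1.0, 0.001]]
force: [-2.9, -27.9, 2.0]
opening: 0.003
```

Run:
```python
from h import *
s=read_state();print(s['position'],s['force'],s['opening'])
im=capture('wrist');cv2.imwrite('pics/w3.png',im[:,:,::-1])
```

```text
[ 0.5475 -0.0151  0.022 ] [ -2.8849 -27.8645   1.9683] 0.0025074517013995204
```

View pics/w3.png

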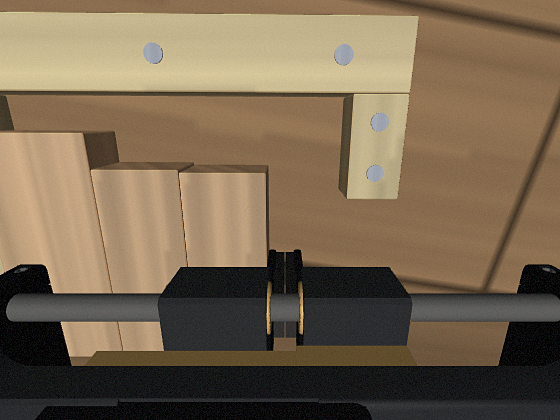

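Request:
jog_arm(steps=[{"fingers":0,"delta_pos":[3,-15,0],"turn":0},{"fingers":0,"delta_pos":[3,-15,0],"turn":0},{"fingers":0,"delta_pos":[-37,-22,0],"turn":0},{"fingers":0,"delta_pos":[-78,-28,0],"turn":0},{"fingers":0,"delta_pos":[-84,11,0],"turn":0},{"fingers":0,"delta_pos":[-84,11,0],"turn":0},{"fingers":0,"delta_pos":[-77,12,0],"turn":0},{"fingers":0,"delta_pos":[-72,13,0],"turn":0},{"fingers":0,"delta_pos":[-67,14,0],"turn":0},{"fingers":0,"delta_pos":[-62,14.8,0],"turn":0},{"fingers":0,"delta_pos":[-57,15.6,0],"turn":0},{"fingers":0,"delta_pos":[-52,16.4,0],"turn":0},{"fingers":0,"delta_pos":[-47,17.2,0],"turn":0}])

```text
time_s: 4.75
position: [0.5002, 0.0073, 0.0215]
tcp_rot: [[0.16, 0.0, 0.987], [-0.987, -0.0, 0.16], [0.0, -1.0, 0.0]]
force: [-0.3, -0.1, -0.3]
opening: 0.006
```

Run:
```python
from h import *
s=read_state();print(s['position'],s['force'],s['opening'])
im=capture('wrist');cv2.imwrite('pics/w4.png',im[:,:,::-1])
```

```text
[0.5002 0.0073 0.0215] [-0.3082 -0.0567 -0.3157] 0.005709432532856914
```

View pics/w4.png

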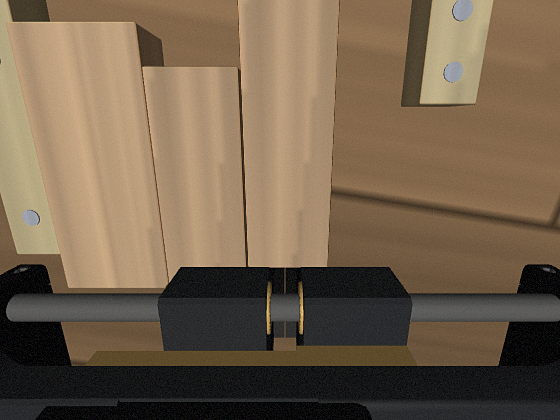

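Request:
jog_arm(steps=[{"fingers":0,"delta_pos":[3,0.5,0],"turn":0},{"fingers":0,"delta_pos":[6,1,0],"turn":0},{"fingers":0,"delta_pos":[8,1.3,0],"turn":0}])

```text
time_s: 5.05
position: [0.5056, 0.0087, 0.0214]
tcp_rot: [[0.161, -0.005, 0.987], [-0.987, 0.0, 0.161], [-0.001, -1.0, -0.005]]
force: [-5.7, -2.2, 3.0]
opening: 0.01
```

Request:
jog_arm(steps=[{"fingers":0,"delta_pos":[2,0.3,0],"turn":0},{"fingers":0,"delta_pos":[2,0.3,0],"turn":0}])

```text
time_s: 5.22
position: [0.5056, 0.009, 0.0212]
tcp_rot: [[0.161, -0.009, 0.987], [-0.987, 0.001, 0.161], [-0.002, -1.0, -0.009]]
force: [-5.2, -2.1, 3.8]
opening: 0.003
```

Run:
```python
from h import *
s=read_state();print(s['position'],s['force'],s['opening'])
im=capture('wrist');cv2.imwrite('pics/w5.png',im[:,:,::-1])
```

```text
[0.5056 0.009  0.0212] [-5.1691 -2.0743  3.7864] 0.003199027291806766
```

View pics/w5.png

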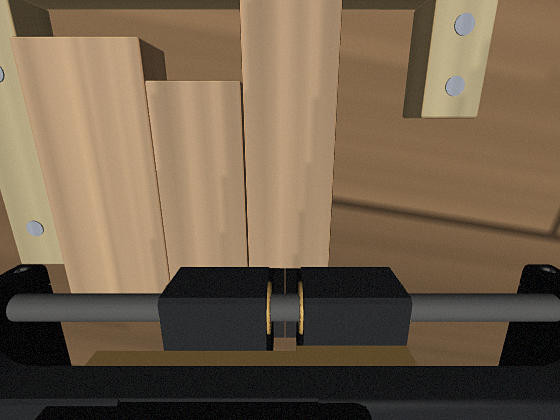

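Request:
jog_arm(steps=[{"fingers":0,"delta_pos":[-20,-4,0],"turn":0},{"fingers":0,"delta_pos":[-42,-7,0],"turn":0},{"fingers":0,"delta_pos":[-48.6,32.2,0],"turn":0},{"fingers":0,"delta_pos":[-48.6,32.2,0],"turn":0},{"fingers":0,"delta_pos":[-43.6,33,0],"turn":0},{"fingers":0,"delta_pos":[-38.6,33.8,0],"turn":0},{"fingers":0,"delta_pos":[-33.6,34.6,0],"turn":0},{"fingers":0,"delta_pos":[-28.6,35.4,0],"turn":0},{"fingers":0,"delta_pos":[-23.6,36.2,0],"turn":0},{"fingers":0,"delta_pos":[-18.6,37,0],"turn":0},{"fingers":0,"delta_pos":[-14.6,37.7,0],"turn":0},{"fingers":0,"delta_pos":[-11.6,38.2,0],"turn":0},{"fingers":0,"delta_pos":[-8.6,38.7,0],"turn":0},{"fingers":0,"delta_pos":[-5.6,39.2,0],"turn":0}])

```text
time_s: 6.43
position: [0.4993, 0.048, 0.0212]
tcp_rot: [[0.161, -0.011, 0.987], [-0.987, 0.0, 0.161], [-0.002, -1.0, -0.011]]
force: [-10.8, -6.5, 4.5]
opening: 0.005
```

Request:
jog_arm(steps=[{"fingers":0,"delta_pos":[2,0.3,0],"turn":0},{"fingers":0,"delta_pos":[2,0.3,0],"turn":0}])

```text
time_s: 6.6
position: [0.4993, 0.0483, 0.021]
tcp_rot: [[0.161, -0.015, 0.987], [-0.987, 0.0, 0.161], [-0.003, -1.0, -0.014]]
force: [-9.5, -5.6, 5.3]
opening: 0.002
```

Run:
```python
from h import *
s=read_state();print(s['position'],s['force'],s['opening'])
im=capture('wrist');cv2.imwrite('pics/w6.png',im[:,:,::-1])
```

```text
[0.4993 0.0483 0.021 ] [-9.498  -5.6072  5.2635] 0.0019819094049932026
```

View pics/w6.png

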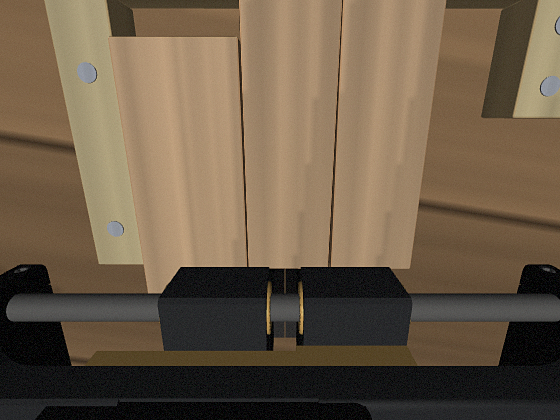

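Request:
jog_arm(steps=[{"fingers":0,"delta_pos":[-20,-4,0],"turn":0},{"fingers":0,"delta_pos":[-33,-5.4,0],"turn":0},{"fingers":0,"delta_pos":[-40.4,36,0],"turn":0},{"fingers":0,"delta_pos":[-40.4,40,0],"turn":0},{"fingers":0,"delta_pos":[-35.4,40.8,0],"turn":0},{"fingers":0,"delta_pos":[-30.4,41.6,0],"turn":0},{"fingers":0,"delta_pos":[-25.4,42.4,0],"turn":0},{"fingers":0,"delta_pos":[-20.4,43.2,0],"turn":0},{"fingers":0,"delta_pos":[-16.4,43.8,0],"turn":0},{"fingers":0,"delta_pos":[-13.4,44.4,0],"turn":0},{"fingers":0,"delta_pos":[-10.4,44.9,0],"turn":0},{"fingers":0,"delta_pos":[-7.8,45.3,0],"turn":0},{"fingers":0,"delta_pos":[-5.8,45.6,0],"turn":0}])

```text
time_s: 7.73
position: [0.4921, 0.093, 0.0209]
tcp_rot: [[0.161, -0.018, 0.987], [-0.987, -0.001, 0.161], [-0.002, -1.0, -0.018]]
force: [-13.8, -8.3, 8.9]
opening: 0.005
```

Request:
jog_arm(steps=[{"fingers":0,"delta_pos":[2,0.3,0],"turn":0},{"fingers":0,"delta_pos":[2,0.3,0],"turn":0}])

```text
time_s: 7.9
position: [0.4921, 0.0931, 0.0207]
tcp_rot: [[0.161, -0.022, 0.987], [-0.987, -0.001, 0.161], [-0.002, -1.0, -0.022]]
force: [-12.8, -7.2, 7.7]
opening: 0.006
```

Run:
```python
from h import *
s=read_state();print(s['position'],s['force'],s['opening'])
im=capture('wrist');cv2.imwrite('pics/w7.png',im[:,:,::-1])
```

```text
[0.4921 0.0931 0.0207] [-12.7587  -7.1548   7.7275] 0.006068343501948714
```

View pics/w7.png

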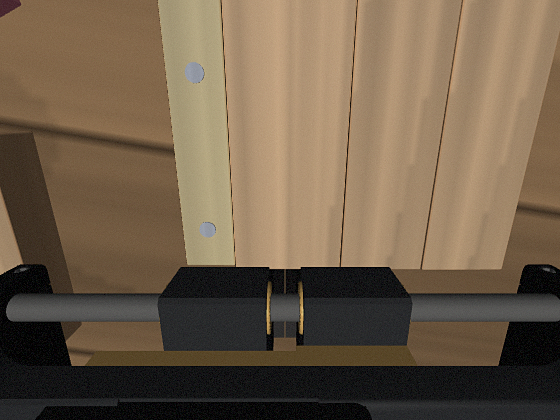

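Request:
jog_arm(steps=[{"fingers":0,"delta_pos":[-16,-3,0],"turn":0},{"fingers":0,"delta_pos":[-16,-3,42],"turn":0},{"fingers":0,"delta_pos":[14,-40,43],"turn":0},{"fingers":0,"delta_pos":[43,-75,43],"turn":0},{"fingers":0,"delta_pos":[72.4,-117,43],"turn":0},{"fingers":0,"delta_pos":[72.4,-117,43],"turn":0},{"fingers":0,"delta_pos":[72.4,-117,20],"turn":0},{"fingers":0,"delta_pos":[72.4,-117,0],"turn":0},{"fingers":0,"delta_pos":[71.8,-113,0],"turn":0},{"fingers":0,"delta_pos":[71.1,-109,0],"turn":0},{"fingers":0,"delta_pos":[70.5,-105,0],"turn":0},{"fingers":0,"delta_pos":[70,-102,0],"turn":0},{"fingers":0,"delta_pos":[69.5,-99,0],"turn":0},{"fingers":0,"delta_pos":[69.5,-99,0],"turn":0}])

```text
time_s: 9.12
position: [0.5728, -0.0111, 0.023]
tcp_rot: [[0.167, 0.003, 0.986], [-0.986, -0.011, 0.167], [0.011, -1.0, 0.001]]
force: [-4.7, -26.1, -2.8]
opening: 0.01
```

Run:
```python
from h import *
s=read_state();print(s['position'],s['force'],s['opening'])
im=capture('wrist');cv2.imwrite('pics/w8.png',im[:,:,::-1])
im=capture('scene');cv2.imwrite('pics/scene8.png',cv2.resize(im[130:310,110:430,::-1],None,fx=2.5,fy=2.5,interpolation=cv2.INTER_CUBIC))
```

```text
[ 0.5728 -0.0111  0.023 ] [ -4.6924 -26.0991  -2.8088] 0.009892010339883139
```

View pics/w8.png

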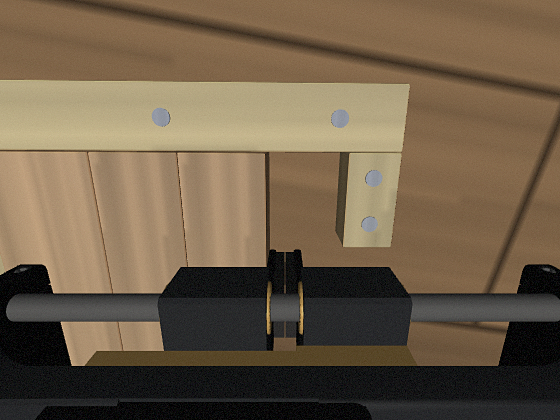

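View pics/scene8.png

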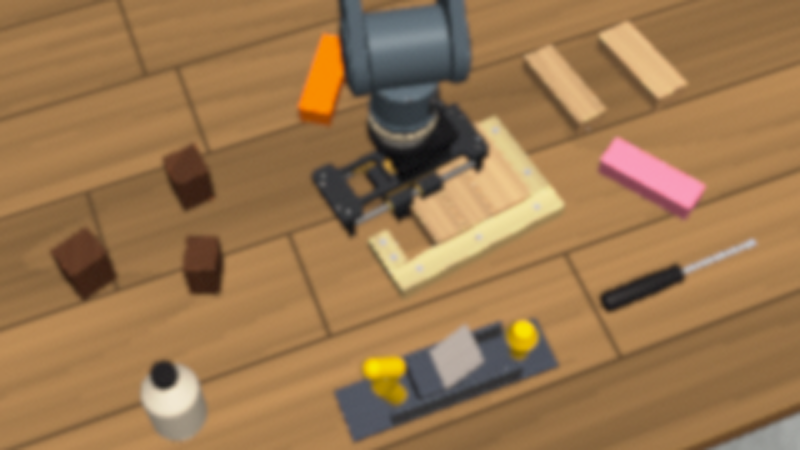

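Request:
jog_arm(steps=[{"fingers":0,"delta_pos":[2,-14,0],"turn":0},{"fingers":0,"delta_pos":[2,-14,35],"turn":0},{"fingers":50,"delta_pos":[-15,-30,70],"turn":0},{"fingers":100,"delta_pos":[-35,-60,90],"turn":0},{"fingers":100,"delta_pos":[-50,-90,110],"turn":0},{"fingers":100,"delta_pos":[-70,-120,130],"turn":0},{"fingers":100,"delta_pos":[-90,-150,150],"turn":0},{"fingers":100,"delta_pos":[-110,-180,170],"turn":0},{"fingers":100,"delta_pos":[-130,-210,190],"turn":0},{"fingers":100,"delta_pos":[-145,-240,205],"turn":0},{"fingers":100,"delta_pos":[-160,-270,218],"turn":0},{"fingers":100,"delta_pos":[-170,-295,218],"turn":0},{"fingers":100,"delta_pos":[-170,-295,218],"turn":0},{"fingers":100,"delta_pos":[-170,-295,218],"turn":0}])

```text
time_s: 10.38
position: [0.4015, -0.3004, 0.2409]
tcp_rot: [[0.158, 0.002, 0.987], [-0.987, -0.002, 0.158], [0.002, -1.0, 0.002]]
force: [0.8, 0.0, -0.0]
opening: 0.834
```

Run:
```python
from h import *
s=read_state();print(s['position'],s['force'],s['opening'])
print(s['tcp_rot'].tolist())
im=capture('wrist');cv2.imwrite('pics/w9.png',im[:,:,::-1])
```

```text
[ 0.4015 -0.3004  0.2409] [ 0.8251  0.0177 -0.0178] 0.8339611825311981
[[0.15769440887499855, 0.002093888998860983, 0.9874857411823348], [-0.9874861998658476, -0.0015543189624079373, 0.15769777793954584], [0.0018650694549997252, -0.9999965998549313, 0.0018225790804460228]]
```

View pics/w9.png

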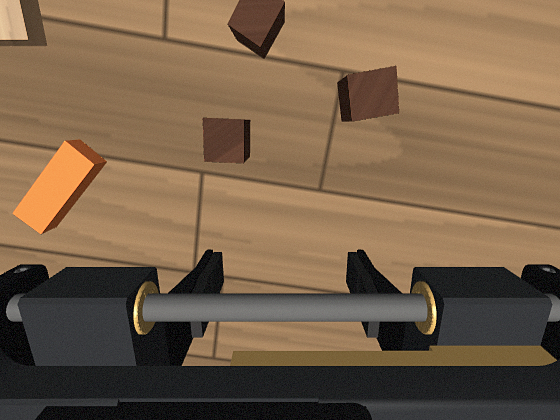

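Run:
```python
import cv2
im=cv2.imread('pics/w9.png')[0:180,190:420]
cv2.imwrite('pics/w9c.png',cv2.resize(im,None,fx=3.3,fy=3.3,interpolation=cv2.INTER_CUBIC))
```

```text
(no output)
```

View pics/w9c.png

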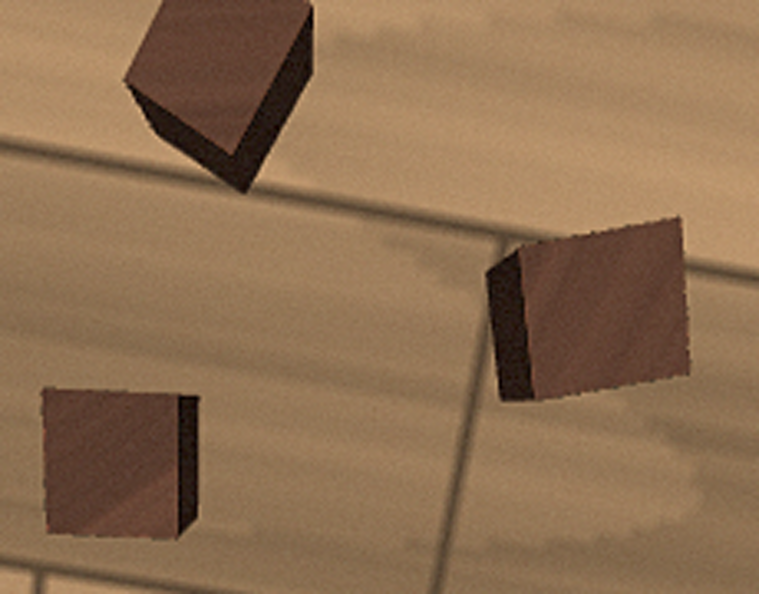

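Run:
```python
from h import *
K,V=cam('wrist')
for n,l in dict(A=[(41,388),(180,396),(178,539),(47,533)],B=[(521,248),(681,217),(690,375),(535,400)],C=[(125,80),(234,155),(313,5)]).items():
    p=back(K,V,np.array(l)/3.3+[190,0],.065)[:,:2]*1000
    z=p[:,0]+1j*p[:,1]
    e=np.diff(np.append(z,z[0]) if n!='C' else z)
    c=z.mean() if n!='C' else (z[0]+z[2])/2
    print(n,c,'edges',abs(e),'dir',np.degrees(np.angle(e)))
```

```text
A (451.73297755416183-227.2745016490628j) edges [42.0149 43.1615 41.2531 43.5581] dir [ -83.9677 -173.8536   96.5718    7.15  ]
B (519.3202195191269-367.4725617468455j) edges [46.428  43.9258 46.7998 42.8436] dir [ -70.6335 -161.1499  108.0355   18.3566]
C (569.582051576524-244.7143270338717j) edges [35.3014 42.9992] dir [-112.7939  -22.254 ]
```

Request:
jog_arm(steps=[{"fingers":100,"delta_pos":[30,10,-10],"turn":-7},{"fingers":100,"delta_pos":[65,20,-20],"turn":-14},{"fingers":100,"delta_pos":[100,32,-30],"turn":-21},{"fingers":100,"delta_pos":[135,44,-50],"turn":-28},{"fingers":100,"delta_pos":[168,55,-80],"turn":-32},{"fingers":100,"delta_pos":[168,55,-110],"turn":-32},{"fingers":100,"delta_pos":[168,55,-130],"turn":-32},{"fingers":100,"delta_pos":[168,55,-130],"turn":-32}])

```text
time_s: 11.1
position: [0.5672, -0.2395, 0.1045]
tcp_rot: [[-0.384, -0.01, 0.923], [-0.923, 0.007, -0.384], [-0.003, -1.0, -0.011]]
force: [-1.2, 0.5, -0.1]
opening: 1.002
```

Run:
```python
from h import *
s=read_state();print(s['position'],s['force'],s['opening'])
for c in ['scene','side']:
    im=capture(c);K,V=cam(c)
    im=im[:,:,::-1].copy()
    o=(240,110) if c=='side' else (110,150)
    im=cv2.resize(im[o[1]:o[1]+140,o[0]:o[0]+180],None,fx=4,fy=4,interpolation=cv2.INTER_CUBIC)
    u=np.radians(-22.3);a=np.array([np.cos(u),np.sin(u)]);b=np.array([-a[1],a[0]])
    P=[np.r_[np.array([.5696,-.2447])+sx*.022*a+sy*.018*b,z] for sx,sy in((1,1),(1,-1),(-1,-1),(-1,1)) for z in (0,.065)]
    for p in proj(K,V,np.array(P)): cv2.circle(im,tuple(int(v) for v in (p-o)*4),3,(0,255,255),-1)
    cv2.imwrite(f'pics/{c}10.png',im)
```

```text
[ 0.5672 -0.2395  0.1045] [-1.232   0.4939 -0.1005] 1.0016248076732506
```

View pics/scene10.png

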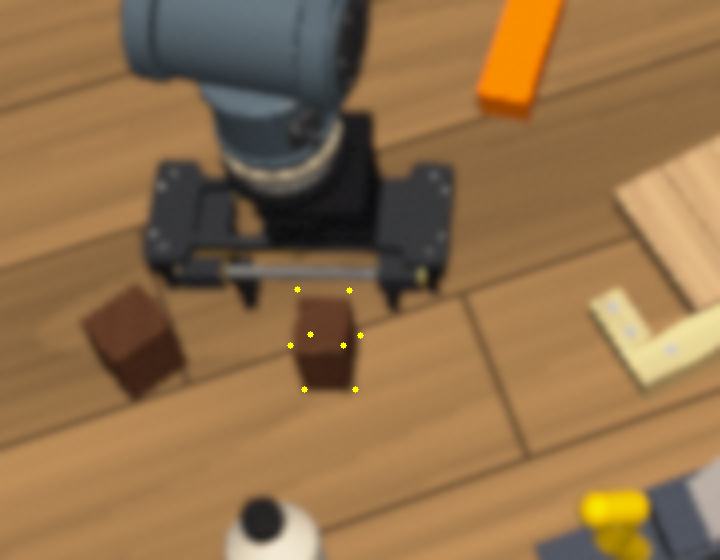

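View pics/side10.png

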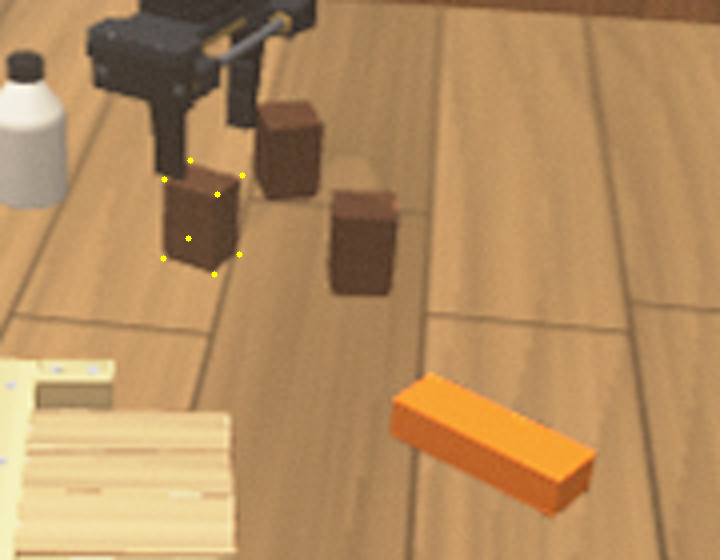

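Request:
jog_arm(steps=[{"fingers":100,"delta_pos":[0,0,-20],"turn":0},{"fingers":100,"delta_pos":[0,0,-40],"turn":0},{"fingers":100,"delta_pos":[0,0,-60],"turn":0},{"fingers":100,"delta_pos":[0,0,-60],"turn":0},{"fingers":70,"delta_pos":[0,0,-60],"turn":0},{"fingers":20,"delta_pos":[0,0,-60],"turn":0},{"fingers":20,"delta_pos":[0,0,-60],"turn":0},{"fingers":20,"delta_pos":[0,0,-60],"turn":0},{"fingers":20,"delta_pos":[0,0,-60],"turn":0},{"fingers":20,"delta_pos":[0,0,-60],"turn":0},{"fingers":20,"delta_pos":[0,0,-60],"turn":0},{"fingers":20,"delta_pos":[0,0,-60],"turn":0},{"fingers":20,"delta_pos":[0,0,-60],"turn":0}])

```text
time_s: 12.28
position: [0.5696, -0.2448, 0.0495]
tcp_rot: [[-0.388, -0.0, 0.922], [-0.922, -0.0, -0.388], [0.0, -1.0, -0.0]]
force: [-0.1, -0.3, 1.3]
opening: 0.409
```

Run:
```python
from h import *
s=read_state();print(s['position'],s['force'],s['opening'],s['opening']*87)
im=capture('wrist');cv2.imwrite('pics/w11.png',im[:,:,::-1])
```

```text
[ 0.5696 -0.2448  0.0495] [-0.079  -0.3205  1.3439] 0.40854589920164297 35.543493230542936
```

View pics/w11.png

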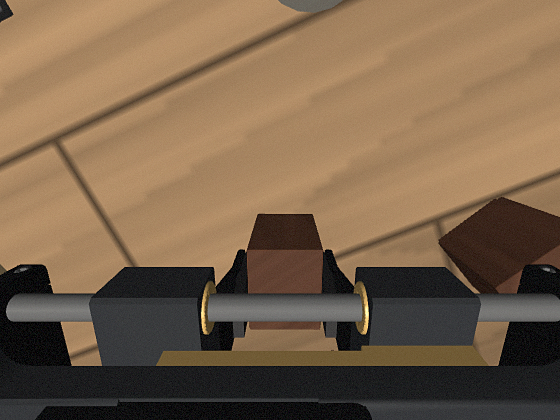

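Request:
jog_arm(steps=[{"fingers":20,"delta_pos":[0,0,15],"turn":0},{"fingers":20,"delta_pos":[0,0,40],"turn":0},{"fingers":20,"delta_pos":[-3,20,70],"turn":5},{"fingers":20,"delta_pos":[-8,50,85],"turn":10},{"fingers":20,"delta_pos":[-13,80,95],"turn":15},{"fingers":20,"delta_pos":[-20,115,100],"turn":21},{"fingers":20,"delta_pos":[-26,150,100],"turn":27},{"fingers":20,"delta_pos":[-32,185,100],"turn":32},{"fingers":20,"delta_pos":[-37,210,100],"turn":32},{"fingers":20,"delta_pos":[-37,217,100],"turn":32},{"fingers":20,"delta_pos":[-37,217,100],"turn":32},{"fingers":20,"delta_pos":[-37,217,100],"turn":32},{"fingers":20,"delta_pos":[-37,217,100],"turn":32}])

```text
time_s: 13.42
position: [0.5335, -0.0291, 0.1496]
tcp_rot: [[0.159, 0.001, 0.987], [-0.987, -0.001, 0.159], [0.001, -1.0, 0.001]]
force: [-0.1, -0.8, 0.1]
opening: 0.406
```

Run:
```python
from h import *
s=read_state();print(s['position'],s['force'],s['opening'],s['opening']*87)
print(s['tcp_rot'])
im=capture('wrist');cv2.imwrite('pics/w12.png',im[:,:,::-1])
```

```text
[ 0.5335 -0.0291  0.1496] [-0.0746 -0.7828  0.104 ] 0.40586924877294545 35.31062464324626
[[ 0.1589  0.0012  0.9873]
 [-0.9873 -0.0008  0.1589]
 [ 0.001  -1.      0.001 ]]
```

View pics/w12.png

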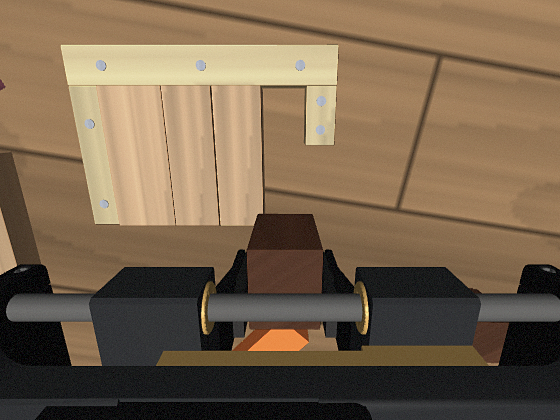

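Run:
```python
import cv2
im=cv2.imread('pics/w12.png')
cv2.imwrite('pics/w12c.png',cv2.resize(im[30:265,55:345],None,fx=2.5,fy=2.5,interpolation=cv2.INTER_CUBIC))
```

```text
(no output)
```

View pics/w12c.png

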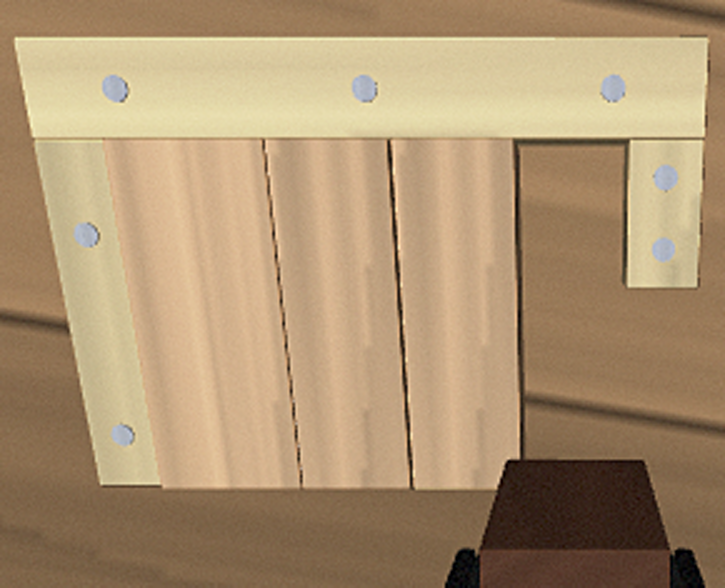

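Run:
```python
from h import *
K,V=cam('wrist');s=read_state();R=s['tcp_rot'];t=s['position']
def T(l,z):
    p=(back(K,V,np.array(l)/2.5+[55,30],z)-t)@R; return p[:,[2,0]]*1000
print('cols: tool z (=x jig dir), tool x (=-y jig)')
print('fence',T([(34,138),(705,138)],.024))
print('short stop',T([(629,138),(627,287),(697,287),(702,138)],.024))
print('b right',T([(514,139),(520,460)],.028))
print('a/b',T([(390,139),(412,489)],.028)); print('o/a',T([(263,139),(301,488)],.028)); print('odd left',T([(104,139),(161,486)],.028))
print('ends',T([(165,487),(490,490)],.028))
h=t[2]
print('packer top',T([(480,550),(669,550)],h+.0155)); print('packer bot',T([(505,461),(645,461)],h-.0495))
```

```text
cols: tool z (=x jig dir), tool x (=-y jig)
fence [[ 108.3632 -177.6902]
 [ 108.4356   42.0118]]
short stop [[108.4274  17.117 ]
 [ 60.7469  17.454 ]
 [ 60.7524  41.6687]
 [108.4353  41.0291]]
b right [[107.7064 -20.2652]
 [ -0.5732 -20.537 ]]
a/b [[107.6932 -60.2853]
 [-11.7521 -60.5883]]
o/a [[ 107.6797 -101.2663]
 [ -11.365  -101.4697]]
odd left [[ 107.6629 -152.5628]
 [ -10.5901 -152.9283]]
ends [[ -10.979  -151.517 ]
 [ -12.1403  -31.8402]]
packer top [[ 23.8225 -18.1978]
 [ 23.8229  16.5822]]
packer bot [[ 21.068  -19.2522]
 [ 21.0714  18.0211]]
```

Request:
jog_arm(steps=[{"fingers":20,"delta_pos":[25,4,-10],"turn":0},{"fingers":20,"delta_pos":[50,8,-30],"turn":0},{"fingers":20,"delta_pos":[73,12,-50],"turn":0},{"fingers":20,"delta_pos":[73.5,11.5,-58],"turn":0},{"fingers":20,"delta_pos":[73.5,11.5,-58],"turn":0},{"fingers":20,"delta_pos":[73.5,11.5,-58],"turn":0},{"fingers":20,"delta_pos":[73.5,11.5,-58],"turn":0}])

```text
time_s: 14.05
position: [0.6053, -0.0171, 0.0919]
tcp_rot: [[0.159, -0.001, 0.987], [-0.987, 0.0, 0.159], [-0.0, -1.0, -0.001]]
force: [-0.2, 0.5, -1.1]
opening: 0.409
```

Run:
```python
from h import *
s=read_state();print(s['position'],s['force'],s['opening']);print(s['tcp_rot'])
im=capture('wrist');cv2.imwrite('pics/w13.png',im[:,:,::-1])
im=capture('side');cv2.imwrite('pics/s13.png',cv2.resize(im[130:300,190:380,::-1],None,fx=3.5,fy=3.5,interpolation=cv2.INTER_CUBIC))
```

```text
[ 0.6053 -0.0171  0.0919] [-0.2113  0.4843 -1.0874] 0.40903010128335615
[[ 0.1587 -0.0009  0.9873]
 [-0.9873  0.0001  0.1587]
 [-0.0002 -1.     -0.0008]]
```

View pics/w13.png

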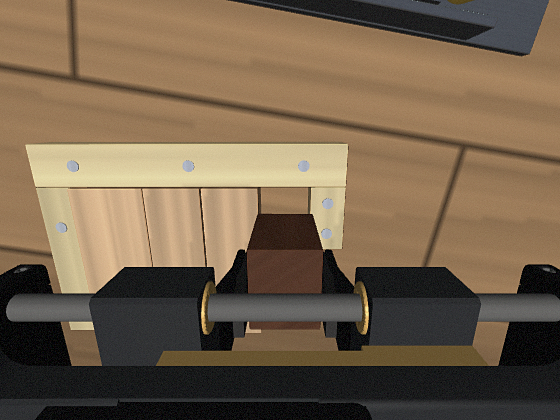

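View pics/s13.png

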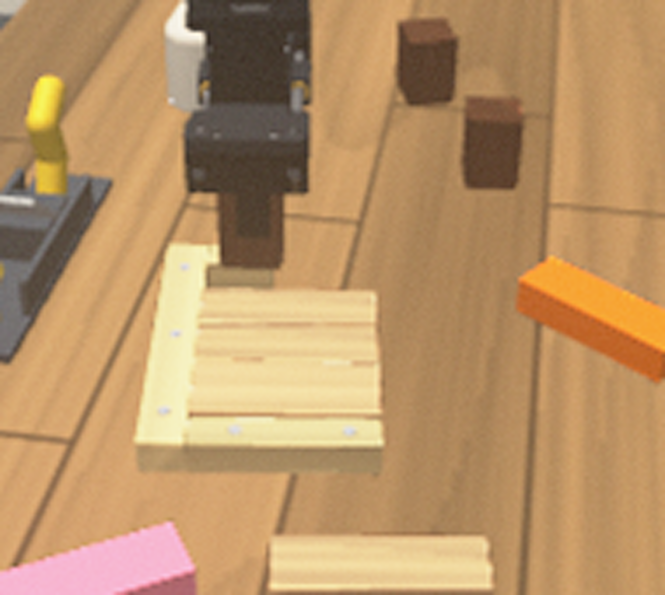

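Run:
```python
import cv2
im=cv2.imread('pics/w13.png')
cv2.imwrite('pics/w13c.png',cv2.resize(im[140:265,190:355],None,fx=4.5,fy=4.5,interpolation=cv2.INTER_CUBIC))
```

```text
(no output)
```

View pics/w13c.png

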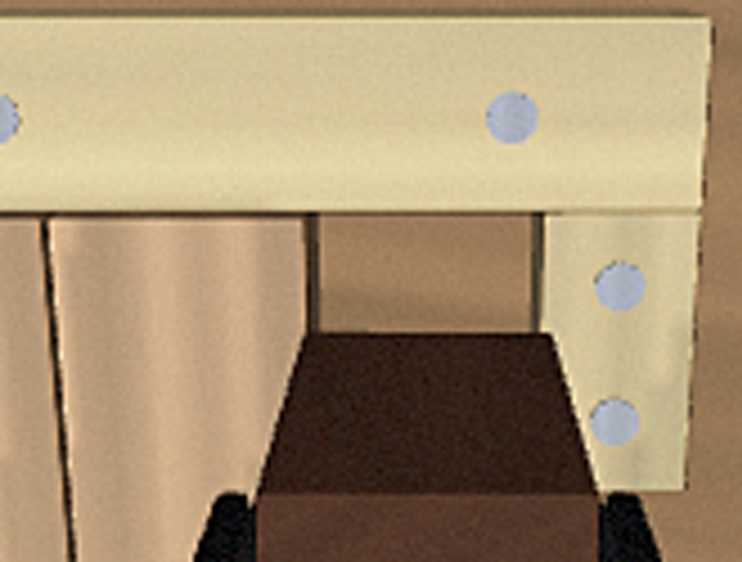

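Run:
```python
from h import *
K,V=cam('wrist');s=read_state();R=s['tcp_rot'];t=s['position'];h=t[2]
print(t)
def T(l,z):
    p=(back(K,V,np.array(l)/4.5+[190,140],z)-t)@R; return p[:,[2,0]]*1000
print('b right top',T([(302,217),(302,330)],.028)); print('ss top',T([(546,214),(543,330)],.024))
print('b right bottom, ss bottom',T([(318,217),(533,217)],.0))
print('packer top',T([(257,493),(599,493)],h+.0155)); print('packer bot',T([(303,335),(553,335)],h-.0495+.006))
print('fence',T([(300,213)],.024))
```

```text
[ 0.6057 -0.0168  0.0926]
b right top [[ 35.5796 -20.0902]
 [ 17.2577 -20.5679]]
ss top [[35.2128 18.1369]
 [16.058  18.151 ]]
b right bottom, ss bottom [[ 29.5682 -19.8267]
 [ 29.5769  18.0058]]
packer top [[ 24.043  -18.1401]
 [ 24.0496  16.8069]]
packer bot [[ 22.8722 -18.4759]
 [ 22.8798  17.3641]]
fence [[ 35.3648 -20.7541]]
```

Request:
jog_arm(steps=[{"fingers":20,"delta_pos":[-0.1,0.5,-8],"turn":0},{"fingers":20,"delta_pos":[-0.1,0.5,-14],"turn":0},{"fingers":20,"delta_pos":[-0.1,0.5,-18],"turn":0},{"fingers":20,"delta_pos":[-0.1,0.5,-22],"turn":0},{"fingers":20,"delta_pos":[-0.1,0.5,-25],"turn":0}])

```text
time_s: 14.57
position: [0.6058, -0.0158, 0.0659]
tcp_rot: [[0.16, -0.0, 0.987], [-0.987, -0.0, 0.16], [-0.0, -1.0, -0.0]]
force: [0.5, -0.0, -0.6]
opening: 0.409
```

Bottom is at about 16 mm, already inside the gap without contact force. Continue down.

Request:
jog_arm(steps=[{"fingers":20,"delta_pos":[0,0,-4],"turn":0},{"fingers":20,"delta_pos":[0,0,-8],"turn":0},{"fingers":20,"delta_pos":[0,0,-12],"turn":0},{"fingers":20,"delta_pos":[0,0,-16],"turn":0},{"fingers":20,"delta_pos":[0,0,-17.5],"turn":0}])

```text
time_s: 14.98
position: [0.6061, -0.0159, 0.0494]
tcp_rot: [[0.16, -0.0, 0.987], [-0.987, -0.0, 0.16], [0.0, -1.0, -0.0]]
force: [-2.8, -0.4, 14.6]
opening: 0.408
```

Run:
```python
from h import *
im=capture('wrist');cv2.imwrite('pics/w14.png',im[:,:,::-1])
im=capture('side');cv2.imwrite('pics/s14.png',cv2.resize(im[130:300,190:380,::-1],None,fx=3.5,fy=3.5,interpolation=cv2.INTER_CUBIC))
s=read_state();print(s['position'],s['force'],s['opening'])
```

```text
[ 0.606  -0.0159  0.0495] [ 0.2956 -0.2762  3.4235] 0.41321370906616495
```

View pics/w14.png

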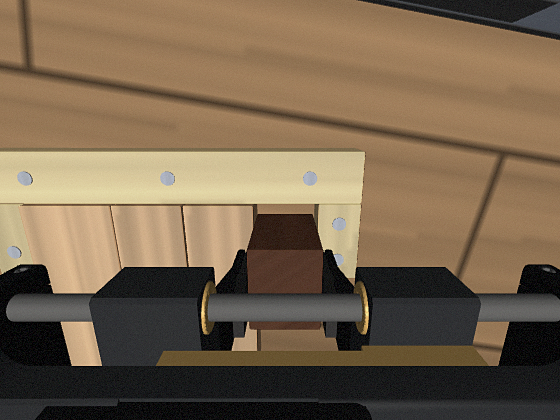

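View pics/s14.png

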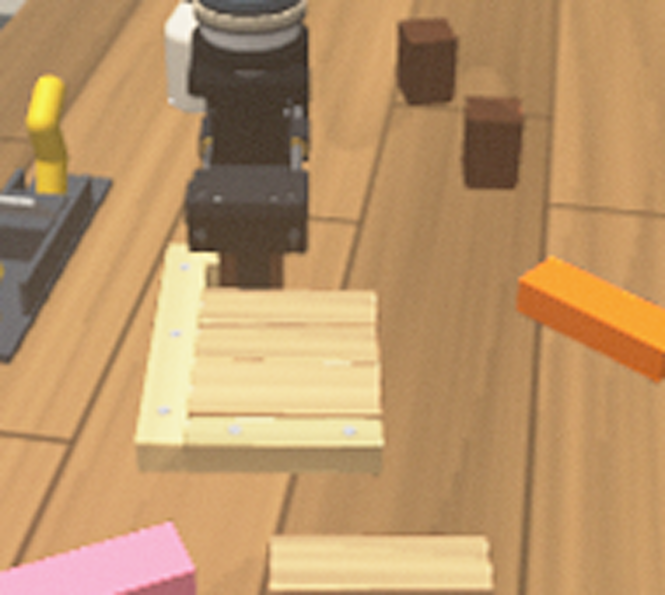

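Request:
jog_arm(steps=[{"fingers":60,"delta_pos":[0,0,0.5],"turn":0},{"fingers":80,"delta_pos":[0,0,0.5],"turn":0},{"fingers":80,"delta_pos":[0,0,0.5],"turn":0},{"fingers":80,"delta_pos":[0,0,0.5],"turn":0},{"fingers":80,"delta_pos":[0,0,0.5],"turn":0},{"fingers":80,"delta_pos":[0,0,20],"turn":0},{"fingers":80,"delta_pos":[0,0,50],"turn":0},{"fingers":80,"delta_pos":[0,0,90],"turn":0},{"fingers":80,"delta_pos":[-30,-5,110],"turn":0},{"fingers":80,"delta_pos":[-65,-10,120],"turn":0},{"fingers":80,"delta_pos":[-95,-15,120],"turn":0},{"fingers":80,"delta_pos":[-95,-15,120],"turn":0},{"fingers":80,"delta_pos":[-95,-15,120],"turn":0}])

```text
time_s: 16.17
position: [0.5093, -0.0307, 0.1694]
tcp_rot: [[0.159, -0.001, 0.987], [-0.987, 0.0, 0.159], [-0.0, -1.0, -0.001]]
force: [0.6, -1.3, -0.2]
opening: 0.799
```

Run:
```python
from h import *
s=read_state();print(s['position'],s['force'],s['opening'])
im=capture('wrist');cv2.imwrite('pics/w15.png',im[:,:,::-1])
cv2.imwrite('pics/w15c.png',cv2.resize(im[30:270,55:355,::-1],None,fx=2.5,fy=2.5,interpolation=cv2.INTER_CUBIC))
im=capture('side');cv2.imwrite('pics/s15.png',cv2.resize(im[130:300,190:380,::-1],None,fx=3.5,fy=3.5,interpolation=cv2.INTER_CUBIC))
```

```text
[ 0.5093 -0.0307  0.1694] [ 0.5631 -1.3411 -0.1861] 0.7990070732178207
```

View pics/w15c.png

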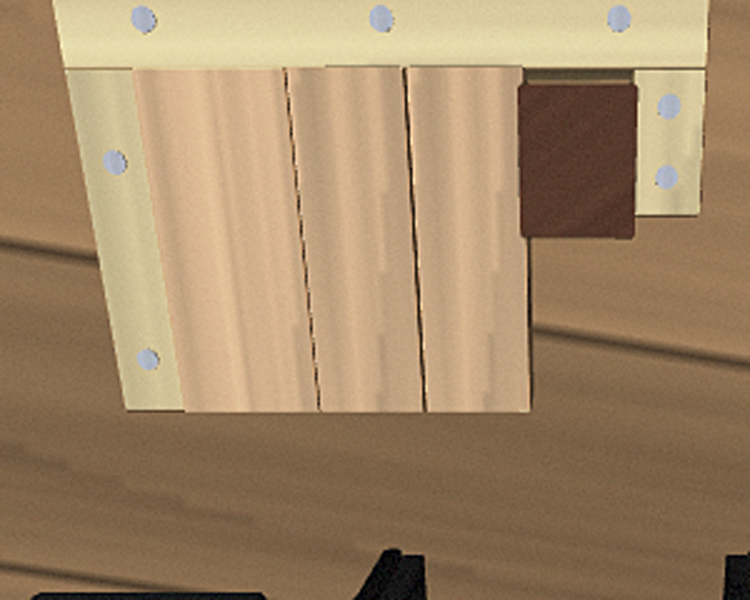

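View pics/s15.png

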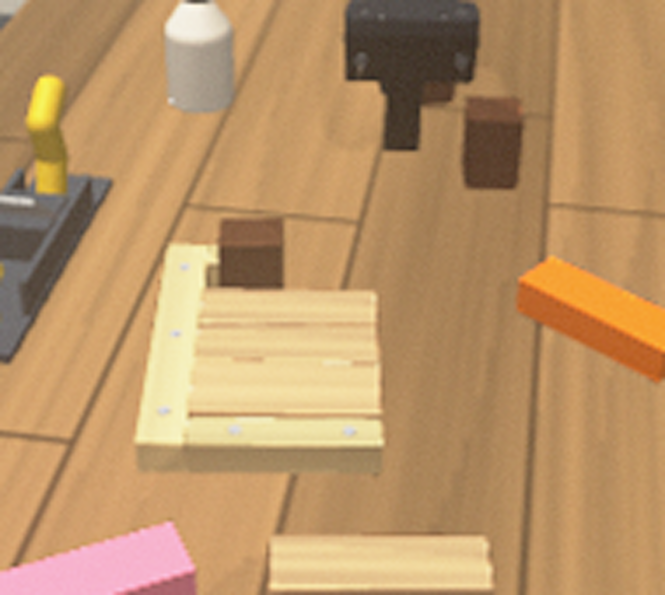

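Run:
```python
from h import *
K,V=cam('wrist');s=read_state();R=s['tcp_rot'];t=s['position']
def T(l,z):
    p=(back(K,V,np.array(l)/2.5+[55,30],z)-t)@R; return p[:,[2,0]]*1000
F=T([(66,68),(706,68)],.024);print('fence',F)
ss=T([(637,70),(698,214),(636,214)],.024);print('ss',ss);
x0=F[:,0].mean()-60;y0=ss[1,1]-110.25
q=T([(518,86),(637,84),(634,238),(523,236)],.065)-[x0,y0];q[:,1]*=-1
print('packer',q.mean(0),q,'should be y -66,x 26')
for n,l in dict(odd=[(133,68),(284,68),(319,411),(185,411)],a=[(286,68),(403,67),(425,411),(320,411)],b=[(408,67),(521,67),(530,411),(427,411)]).items():
    q=T(l,.028)-[x0,y0];q[:,1]*=-1;print(n,q.mean(0),q.tolist())
```

```text
fence [[ 132.6202 -175.1249]
 [ 132.7064   44.391 ]]
ss [[132.0771  20.7287]
 [ 85.0675  43.9305]
 [ 85.0612  21.5221]]
packer [ 26.5316 -66.6431] [[ 47.8624 -48.8034]
 [ 48.4143 -84.0822]
 [  4.6291 -84.218 ]
 [  5.2205 -49.4689]] should be y -66,x 26
odd [-0.1769 58.1831] [[59.25093178826319, 83.75569630669901], [59.270982185192224, 32.69086909878561], [-59.611928330760605, 32.431045327391516], [-59.61741768131653, 83.85490997203354]]
a [-0.089 12.056] [[59.27124778641257, 32.01442960137794], [59.592147836650895, -7.581015568487089], [-59.60758504666392, -8.256546260583576], [-59.611887360353435, 32.04723732450465]]
b [ -0.0025 -28.5882] [[59.59281298156782, -9.271860488738739], [59.607846699240355, -47.48862275170791], [-59.60328189888604, -48.56814352981297], [-59.60750308973757, -9.024313202767622]]
```

```bash
python3 -c "
from rig import *
print(hand_in())"
```

```text
the job is handed in; nothing more can be done
None
```

The three blanks are in a tidy row in the jig, the thin packer stands in the gap at the short stop, and I handed the job in at about 16 s of the 72 s allowed. The hand-in gives no verdict, so the figures below are my own last measurements.

- **Row:** I closed the blanks up sideways, pushed each one home against the fence with the shut fingers, then squeezed the row again against the long stop. The last wrist picture puts the blanks' centres within 0.2 mm of home in x. Their y centres come out at 58.2, 12.1 and -28.6 mm, all inside the limits. b is about 1.8 mm off ideal, and part of that looks like measuring bias.
- **Choosing the packer:** The blank beside the long stop measured about 51 mm wide, so it is the 52 mm one. That leaves a gap of 38.5 mm, which calls for the 36 mm packer. I judged the packers at roughly 35, 42 and 46–47 mm thick in the wrist picture. I felt only the thinnest, which read 35.5 mm between the fingers. The other two were not felt or moved.
- **Placing:** It slid into the gap with no side force and touched the bench at the expected height. It measured x = 26.5 mm and y = -66.6 mm, and looks upright and square.
- **Bystanders:** I never went near the spare blanks, plane, glue bottle or screwdriver, and those in the last pictures look unmoved. I did not measure them again at the end. The gripper was raised clear before hand-in.

One check was slightly off: the gap measured 37.7 and 38.3 mm in two pictures, against 38.5 mm by calculation. The difference is within the camera's accuracy.

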